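# Counter-hold the hidden bolt of a loose pull behind a tilt-out front

## Robot

A 7-joint arm with a two-finger parallel gripper is mounted at the origin on the work surface. World frame = base frame: x ahead of the robot, y to its left, z up, the work surface at z = 0. Lengths are in m, angles in rad, forces in N, time in s.
With the tool pointing down it reaches from about 0.4 to 0.875 m from the base axis. Payload 19.3 kg.
Tool frame: the origin (TCP) lies between the finger pads, 19 mm behind the fingertips; this is the grasp point; z points along the fingers, y is the line along which they close (so a half turn about z gives the same grasp; the last joint's range is limited). The gripper opens to 85 mm and grips with 20 to 120 N. Pads are 22 mm wide; open, the fingers measure 114 mm over their backs; the gripper's body (76 mm by 85 mm) begins 54 mm behind the grasp point. The pads swing forward as they close: fully open they stand 13 mm farther back than shut.
Start: joints at [1.146, 0.521, -0.036, 1.599, 0.021, 1.021, -0.113], TCP at [0.217, -0.586, 0.25] pointing down, gripper open.
Joint ranges: [-2.91, 2.91], [-0.3, 2.13], [-1.5, 1.42], [0.17, 2.43], [-1.26, 4.41], [0.16, 1.93], [-2.52, 2.52]. Speed limits (rad/s): [1.89, 1.89, 2.39, 2.39, 3.01, 3.01, 3.01].

## Interface

Orientations are given as a 3x3 rotation matrix whose columns are the frame's x, y, z axes.
In Python, from cell import read_state, eyes, job gives the robot as it stands.
- The arm moves only by the tool arm_command, never from a script. Its argument "targets" is a list of rows, each an object with "offset": the shift along the world's x, y, z in m, a list of three; "angular": the turn, a rotation vector about the world's x, y, z in rad, a list of three. A call has 1 to 12 rows; each row is the pose to reach, as a shift and turn from the pose commanded when the call began; what a row does not reach only later rows make up. A row lasts 1/8 s, in which the tool goes at most 62.5 mm and 10.7 degrees, less where a joint would pass 70% of its speed; a pose out of reach is approached as far as the arm can. A call with a gripper value outside its range is refused whole. "hand" is the closure, from -1 (fully open) to 1 (shut), set as the call begins (left out, the last holds). The fingers move at their own pace and stop on an object; the grip force is fixed at half the most. Time passes only in rows, so rows that repeat a pose let the fingers close. It gives the time, the measured TCP pose, the force, the opening and the grip force at its end, in the units of the state.
- read_state(): the state, without advancing time (a new reading comes with each control period).
- eyes.camera(name): name is "scene" or "top" or "wrist"; returns a dict with "frame" (400x640x3 uint8, blue, green, red), "fx", "fy", "cx", "cy" (pixels), "rvec" (rotation vector, rad) and "tvec" (3), from world to camera coordinates, as OpenCV has them. Camera axes: x right, y down, z forward; pixel columns grow to the right and rows downward; lengths in m; the calibration is good to about 2 mm. A picture is of the moment at which its call begins. There is no depth.
- job.sign_off(): hands the job in; it is judged then, once.
The state is a dict: "t": time; "qpos": joint angles; "joint_vel": joint speeds; "joint_torque": joint torques, N m; "position": TCP position; "eef_rot": TCP orientation; "force": force on the tool from outside, world axes, zero at the start; "ft_torque": the same for the moment, N m; "gripper_width": finger opening in m; "grasp_force": force on a finger pad.
Only numpy, scipy, OpenCV 4.12 (cv2) and the standard library are available. Lean on these libraries where they do the work, as an engineer would, in place of code of your own. Each camera call takes 0.05 s, during which the arm holds its last target. There are 200 camera calls.

## Task

The bar pull on the white tilt-out front has come loose. Press the ajar front outwards and down until its catch snaps in and holds it open by itself with your hand off it; then reach down into the gap between the front and the steel bracket strap that runs across behind it, take the hexagon bolt head on the back of the front firmly and squarely between the finger pads, and finish holding it like that so that it cannot turn, with the pull still level and the front still on its catch, ready for the nut outside to be tightened. Leave the other things where they stand.

Things in the scene. Friction and masses are not known exactly. Their poses are not given: they have to be found in the camera images.
- cabinet: Fixed open-backed white shelf unit, 370 mm wide, under a narrow teak board (410 x 180 x 22 mm, upper face 268 mm above the counter, front edge 3 mm behind the hinge line). Origin on the counter, straight under the middle of the front's hinge line. x to the unit's rear (away from the robot at yaw 0), y along the hinge, z up. Place and yaw differ each time.
- front_hinge (a point): Middle of the hinge line of the tilt-out front, along its lower edge at its back face, 30 mm above the counter; axes as the unit's.
- front (a joint): Tilt of the front, rad: 0 shut and upright, grows as its upper edge comes out (-x of the unit) and down. A spring leaves it ajar at 0.19-0.29; let go too early it springs back. From 0.45 it meets a sprung roller catch (about 9 N at the upper edge), snaps past at about 0.50 and, let go, is held at about 0.56; hard stop 0.605. 8 N at the upper edge towards shut pulls it off the catch.
- front_top (a point): Middle of the upper edge of the white front, at its back face, 220 mm from the hinge line; moves with the front. Axes: z up along the front, y along the hinge, x square out of the back face (rearwards; also upwards once tilted). The panel is 344 mm wide, 18 mm thick (towards -x). Apart from bolt and strap nothing stands behind its upper 60 mm for 64 mm.
- strap_top (a point): Middle of the upper edge of the flat steel bracket strap that keeps the stacked red snack cups in: parallel to the front, 56 mm behind its back face, 38 mm below its upper edge, 24 mm high, 3 mm thick, an arm to the front at each end (y = +-150 mm). It moves with the front; axes as front_top. The gap between front and strap is open from above.
- bolt: Loose pull bolt, in the gap behind the front: hexagon head 16 mm across flats, 7 mm thick, on a 10 mm shank. Origin: centre of the head, 16.5 mm behind the front's back face, 42 mm below its upper edge, mid width. x along the bolt out of the back face, y across two flats (along the hinge if the pull is level), z up the front. Turns easily about x. Carries nut and 120 mm bar pull outside.
- cup_holder: Loose chrome cup holder, round foot 90 mm, 150 mm tall, stands on the teak board; origin at the middle of its underside. Leave alone.
- tumbler: Loose glass tumbler, 70 mm wide, 72 mm tall, on the teak board; origin at the middle of its underside. Leave alone.
- pinch_bowl: Loose pale green silicone bowl, 84 mm wide, 34 mm tall, on the teak board; origin at the middle of its underside. Leave alone.
- spare_cup: Loose closed red snack cup, 66 mm wide, 46 mm tall, on the counter beside the unit; origin at the middle of its underside. Leave alone.
- spanner: Steel spanner, 170 mm long, lying on the counter before the unit; origin under its middle, x along it. Leave alone.
- screwdriver: Screwdriver, 200 mm long, lying on the counter before the unit; origin under its middle, x along it. Leave alone.
- jar: Closed jar, 64 mm wide, 85 mm tall, on the counter beside the unit; origin at the middle of its underside. Leave alone.
- mug: White mug, 80 mm wide, 92 mm tall, on the counter; origin at the middle of its underside. Leave alone.

How it is judged:
On the way:
1. the front stands open on its catch, with the robot off the unit (value of joint front between 0.53 and 0.595 rad and contact force between each of the fingers, the arm and cabinet below 0.3 N), for 0.3 s.
At the end, for the whole second after the job is handed in: The front is on its catch (0.52 to 0.61 rad); the bolt head lies between the finger pads (TCP within 20 mm of the head's centre and within 6 mm of it across the flats) and they press on it with more than 12 N in all; the bolt is at rest and its pull within 0.15 rad of level (parallel to the hinge) (value of joint front between 0.52 and 0.61 rad and distance between the grasp point and bolt below 0.02 m and y of the grasp point in the frame of bolt between -0.006 and 0.006 m and contact force between the fingers and bolt above 12 N and angle between the y axis of bolt and the y axis of front_top, either way round below 0.15 rad and angular speed of bolt below 0.1 rad/s); the arm keeps its last pose, push and grip.
It fails at once if one of the things on the teak board (cup holder, tumbler, pinch bowl) is moved more than 30 mm (distance of any of cup_holder, tumbler, pinch_bowl from where it was at the start of the episode above 0.03 m).
It fails at once if one of the things on the counter (snack cup, spanner, screwdriver, jar, mug) is moved more than 30 mm (distance of any of spare_cup, spanner, screwdriver, jar, mug from where it was at the start of the episode above 0.03 m).
It also fails if it takes over 45 s, if anything falls off the work surface, if the arm or the gripper's body presses on something with over 40 N, if the wrist force passes 120 N, or if a joint passes its speed limit or range.

## Working session

There is one attempt and no reset: what is moved stays moved. The work goes in short steps, Python scripts to look and compute and a tool call to move; the robot and the scene stay as the last step left them, time stands still between calls to the robot, and variables do not carry over. Pictures are saved under pics/ and viewed, at most 10 in all, crops included, and the job is handed in when it is done.

Besides the shell and the picture viewer there is one more tool, called after "Request:" as name(argument=value, ...) on one line, values as JSON. arm_command: Moves the arm, as the interface text tells. Its arguments: {"type":"object","properties":{"targets":{"type":"array","items":{"type":"object","properties":{"offset":{"type":"array","items":{"type":"number"}},"angular":{"type":"array","items":{"type":"number"}}}}},"hand":{"type":"number"}},"required":["targets"]}

```bash
mkdir -p pics && ls
python3 - <<'E'
from cell import read_state, eyes, job
import cv2,numpy as np
s=read_state();print(s['t'],s['position'],np.round(s['eef_rot'],3).tolist(),s['gripper_width'])
for n in('scene','top'):
    c=eyes.camera(n);cv2.imwrite(f'pics/{n}0.png',c['frame']);print(n,c['fx'],c['cx'],c['cy'],c['rvec'],c['tvec'])
E
```

```text
pics
0.0 [ 0.21698567 -0.58577982  0.24941037] [[0.938, 0.347, -0.0], [0.347, -0.938, 0.001], [-0.0, -0.001, -1.0]] 0.08551485659195096
scene 432.09380403559754 316.59471194584575 194.33311425032684 [ 0.82657084 -2.83751381  0.60682849] [0.44098216 0.43731581 1.37250858]
top 423.2645121153747 320.74455654192195 205.4340229754329 [ 2.16812709 -2.11196504  0.18549623] [-0.12531777  0.59883943  1.233807  ]
```

View pics/scene0.png

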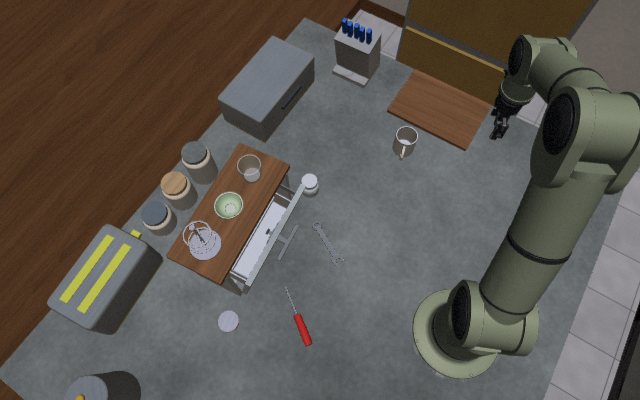

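View pics/top0.png

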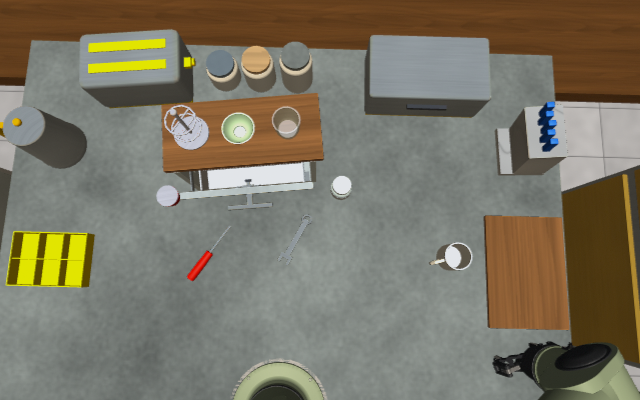

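The top view shows the teak board at about (162,104), (320,94), (323,158) and (164,171). The front's upper edge runs from about (180,197) to (313,186), with the pull at (250,207). Next I'll measure the board corners and the front's edge.

```bash
cat > h.py <<'E'
import cv2,numpy as np
def ray(c,uv,z):
    R=cv2.Rodrigues(np.array(c['rvec']))[0];o=-R.T@np.ravel(c['tvec'])
    d=R.T@np.array([(uv[0]-c['cx'])/c['fx'],(uv[1]-c['cy'])/c['fy'],1]);return o+d*(z-o[2])/d[2]
def proj(c,P):
    K=np.array([[c['fx'],0,c['cx']],[0,c['fy'],c['cy']],[0,0,1]])
    return cv2.projectPoints(np.array(P,float).reshape(-1,3),np.array(c['rvec']),np.array(c['tvec']),K,None)[0].reshape(-1,2)
E
python3 - <<'E'
from cell import eyes
from h import *
for n,box in(('top',(140,80,345,180)),('scene',(160,135,300,285))):
    c=eyes.camera(n);f=c['frame'];hsv=cv2.cvtColor(f,cv2.COLOR_BGR2HSV)
    m=cv2.inRange(hsv,(3,70,40),(20,255,255));k=np.zeros_like(m);x0,y0,x1,y1=box;k[y0:y1,x0:x1]=m[y0:y1,x0:x1]
    k=cv2.morphologyEx(k,cv2.MORPH_OPEN,np.ones((3,3)))
    cs=cv2.findContours(k,cv2.RETR_EXTERNAL,cv2.CHAIN_APPROX_NONE)[0];q=max(cs,key=cv2.contourArea)
    r=cv2.boxPoints(cv2.minAreaRect(cv2.convexHull(q)));ap=cv2.approxPolyDP(cv2.convexHull(q),6,True).reshape(-1,2)
    print(n,ap.tolist(),np.round([ray(c,p,.268) for p in ap],4).tolist())
x=eyes.camera('top')['frame'][90:220,150:350];cv2.imwrite('pics/c1.png',cv2.resize(x,None,fx=4,fy=4,interpolation=cv2.INTER_CUBIC))
E
```

```text
top [[317, 93], [321, 160], [163, 170], [162, 124], [185, 103]] [[0.8646, -0.0906, 0.268], [0.6835, -0.1057, 0.268], [0.646, 0.294, 0.268], [0.7677, 0.307, 0.268], [0.8266, 0.2523, 0.268]]
scene [[241, 143], [289, 167], [219, 284], [167, 253]] [[0.8589, -0.089, 0.268], [0.6842, -0.0992, 0.268], [0.6439, 0.2992, 0.268], [0.8204, 0.3085, 0.268]]
```

View pics/c1.png

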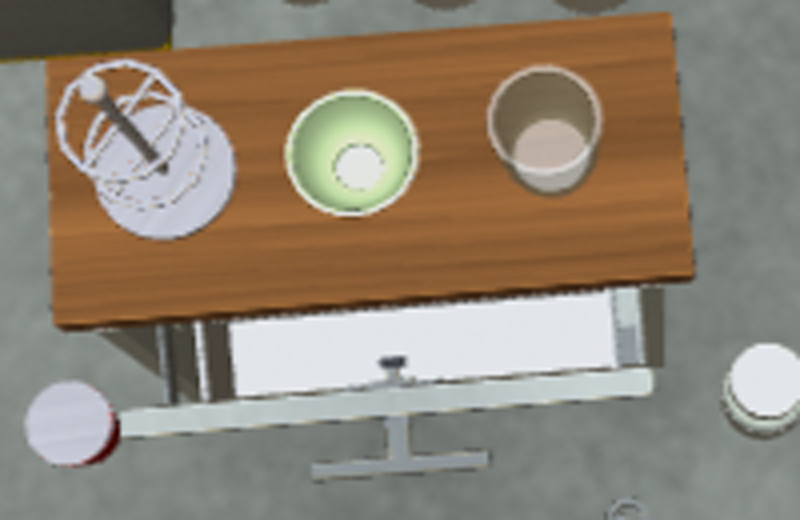

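Run:
```python
from cell import eyes
from h import *
c=eyes.camera('top')
for nm,pts,z in(('board',[(163.8,170.7),(322.8,158.5)],.268),('back',[(179.5,193),(313,181.75)],.2435),('fr',[(180.5,199),(313.6,188)],.2435-.018*.24)):
    P=[ray(c,p,z) for p in pts];d=P[0]-P[1];print(nm,np.round(P,4).tolist(),'mid',np.round((P[0]+P[1])/2,4),'len',np.linalg.norm(d),'yaw',np.arctan2(-d[0],d[1]))
bolt=ray(c,(150+393/4,90+360/4),.203);print('bolt',bolt)
```

```text
board [[0.6442, 0.2918, 0.268], [0.6876, -0.1102, 0.268]] mid [0.6659 0.0908 0.268 ] len 0.404292247458646 yaw 0.10751540216438904
back [[0.5924, 0.2557, 0.2435], [0.6316, -0.0865, 0.2435]] mid [0.612  0.0846 0.2435] len 0.34449505121540275 yaw 0.113849569161215
fr [[0.5776, 0.2534, 0.2392], [0.616, -0.0885, 0.2392]] mid [0.5968 0.0824 0.2392] len 0.34400259505942526 yaw 0.11181642773251237
bolt [0.64054937 0.08803192 0.203     ]
```

```bash
cat >> h.py <<'E'
from scipy.spatial.transform import Rotation as Ro
YAW=.11;H=np.array([.663,.0905,.03])
u=np.array([np.cos(YAW),np.sin(YAW),0]);v=np.array([-u[1],u[0],0]);Z=np.array([0,0,1.])
def pose(af,d,s,at,lat=0):
    up=-np.sin(af)*u+np.cos(af)*Z;n=np.cos(af)*u+np.sin(af)*Z
    z=np.sin(at)*u-np.cos(at)*Z;y=-v
    return H+up*(.22-s)+n*d+v*lat,np.stack([np.cross(y,z),y,z],1)
def rel(st,*a,**k):
    p,R=pose(*a,**k);return np.round(p-st['position'],4).tolist(),np.round(Ro.from_matrix(R@np.array(st['eef_rot']).T).as_rotvec(),3).tolist()
E
python3 - <<'E'
from cell import read_state
from h import *
s=read_state()
print('hover',rel(s,.235,.024,-.09,.26),pose(.235,.024,-.09,.26))
E
```

```text
hover ([0.3974, 0.6711, 0.0873], [0.06, -0.254, -0.243]) (array([0.61445421, 0.08513832, 0.33706768]), array([[ 0.96054921,  0.1097783 ,  0.25552678],
       [ 0.10608865, -0.9939561 ,  0.02822187],
       [ 0.25708055, -0.        , -0.96638998]]))
```

Request:
arm_command(targets=[{"offset":[0,0,0.06],"angular":[0,0,0]},{"offset":[0.0,0.03,0.12],"angular":[0,0,0]},{"offset":[0.03,0.08,0.15],"angular":[0,0,0]},{"offset":[0.06,0.13,0.15],"angular":[0,0,-0.05]},{"offset":[0.09,0.18,0.15],"angular":[0,0,-0.1]},{"offset":[0.12,0.23,0.15],"angular":[0,0,-0.15]},{"offset":[0.15,0.28,0.15],"angular":[0,-0.05,-0.2]},{"offset":[0.18,0.33,0.15],"angular":[0.02,-0.1,-0.243]},{"offset":[0.21,0.38,0.15],"angular":[0.04,-0.15,-0.243]},{"offset":[0.24,0.43,0.15],"angular":[0.06,-0.2,-0.243]},{"offset":[0.27,0.48,0.15],"angular":[0.06,-0.254,-0.243]},{"offset":[0.3,0.53,0.15],"angular":[0.06,-0.254,-0.243]}], hand=-1)

```text
t: 1.8
position: [0.5173, -0.0546, 0.4004]
eef_rot: [[0.96, 0.109, 0.258], [0.106, -0.994, 0.028], [0.259, 0.001, -0.966]]
force: [0.2, -1.9, -0.1]
gripper_width: 0.0854
grasp_force: 0.0
```

Request:
arm_command(targets=[{"offset":[0.03,0.05,0],"angular":[0,0,0]},{"offset":[0.06,0.1,0],"angular":[0,0,0]},{"offset":[0.09,0.138,0],"angular":[0,0,0]},{"offset":[0.097,0.141,0],"angular":[0,0,0]},{"offset":[0.097,0.141,0],"angular":[0,0,0]}])

```text
t: 2.42
position: [0.6141, 0.0845, 0.3995]
eef_rot: [[0.961, 0.11, 0.255], [0.106, -0.994, 0.028], [0.257, 0.0, -0.967]]
force: [-0.8, -0.8, 0.2]
gripper_width: 0.0847
grasp_force: 0.0
```

Run:
```python
from cell import read_state,eyes
from h import *
s=read_state();print(s['t'],s['position'],s['force'])
for k in(-.09,-.03,.022):print(k,rel(s,.235,.024,k,.26))
f=eyes.camera('wrist');cv2.imwrite('pics/w1.png',f['frame'])
print(proj(f,[pose(.235,.0165,.042,0)[0],pose(.235,0,0,0,.172)[0],pose(.235,0,0,0,-.172)[0]]))
```

```text
2.425 [0.61406726 0.08453561 0.39954795] [-0.82871712 -0.75675562  0.21967493]
-0.09 ([0.0004, 0.0006, -0.0625], [0.0, -0.0, -0.0])
-0.03 ([0.0143, 0.0021, -0.1208], [0.0, -0.0, -0.0])
0.022 ([0.0263, 0.0035, -0.1714], [0.0, -0.0, -0.0])
[[316.38909663 201.93765661]
 [116.67421312 234.93611565]
 [515.91680662 235.04282478]]
```

View pics/w1.png

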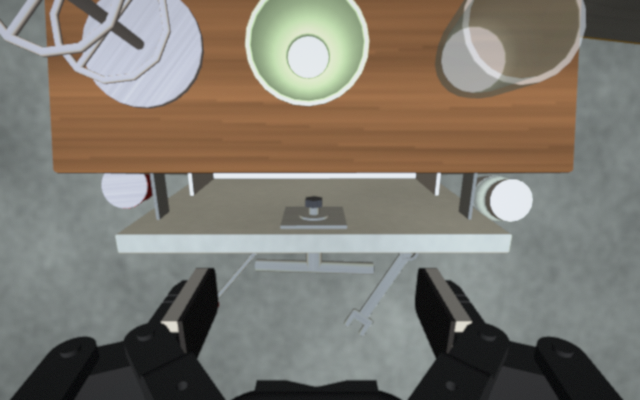

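The wrist view shows the front's back upper edge at row 234, columns 117–511, and the bolt head at (314,202). Both are within 2 px of the prediction. Fingers go in next, straddling the bolt above the strap.

Request:
arm_command(targets=[{"offset":[0.0,0.002,-0.05],"angular":[0,0,0]},{"offset":[0.004,0.003,-0.09],"angular":[0,0,0]},{"offset":[0.011,0.004,-0.12],"angular":[0,0,0]},{"offset":[0.017,0.005,-0.15],"angular":[0,0,0]},{"offset":[0.022,0.005,-0.171],"angular":[0,0,0]},{"offset":[0.022,0.005,-0.171],"angular":[0,0,0]}])

```text
t: 3.22
position: [0.6353, 0.0884, 0.2281]
eef_rot: [[0.961, 0.109, 0.254], [0.105, -0.994, 0.027], [0.255, 0.001, -0.967]]
force: [-0.3, -0.7, 0.1]
gripper_width: 0.0855
grasp_force: 0.0
```

Run:
```python
from cell import read_state
from h import *
s=read_state();print(s['t'],s['position'],s['force'])
for a in(.235,.3,.37,.44,.5,.54,.57,.59):print(a,rel(s,a,.011,.022,a,lat=.002))
print(rel(s,.56,.03,.022,.56,lat=.002))
```

```text
3.225 [0.63533877 0.08838575 0.22814148] [-0.25900224 -0.65885574  0.13875759]
0.235 ([-0.0077, 0.0002, -0.003], [-0.002, 0.023, 0.001])
0.3 ([-0.0203, -0.0012, -0.0057], [0.005, -0.041, 0.001])
0.37 ([-0.0335, -0.0026, -0.0096], [0.013, -0.111, 0.001])
0.44 ([-0.0465, -0.0041, -0.0143], [0.021, -0.181, 0.001])
0.5 ([-0.0573, -0.0053, -0.0191], [0.027, -0.24, 0.001])
0.54 ([-0.0644, -0.006, -0.0227], [0.032, -0.28, 0.001])
0.57 ([-0.0696, -0.0066, -0.0255], [0.035, -0.31, 0.001])
0.59 ([-0.073, -0.007, -0.0275], [0.037, -0.33, 0.001])
([-0.0518, -0.0047, -0.0144], [0.034, -0.3, 0.001])
```

Request:
arm_command(targets=[{"offset":[-0.008,0,-0.003],"angular":[0,0,0]},{"offset":[-0.014,-0.001,-0.004],"angular":[0.002,-0.02,0]},{"offset":[-0.02,-0.001,-0.006],"angular":[0.005,-0.04,0]},{"offset":[-0.027,-0.002,-0.008],"angular":[0.009,-0.075,0]},{"offset":[-0.0335,-0.003,-0.01],"angular":[0.013,-0.11,0]},{"offset":[-0.04,-0.003,-0.012],"angular":[0.017,-0.145,0]},{"offset":[-0.0465,-0.004,-0.014],"angular":[0.021,-0.18,0]},{"offset":[-0.052,-0.005,-0.017],"angular":[0.024,-0.21,0]},{"offset":[-0.057,-0.005,-0.019],"angular":[0.027,-0.24,0]},{"offset":[-0.064,-0.006,-0.023],"angular":[0.032,-0.28,0]},{"offset":[-0.068,-0.0065,-0.025],"angular":[0.034,-0.3,0]},{"offset":[-0.068,-0.0065,-0.025],"angular":[0.034,-0.3,0]}])

```text
t: 4.72
position: [0.574, 0.0831, 0.2212]
eef_rot: [[0.853, 0.111, 0.51], [0.095, -0.994, 0.059], [0.513, -0.002, -0.858]]
force: [3.1, -0.1, 7.7]
gripper_width: 0.0853
grasp_force: 3.0
```

Run:
```python
from cell import read_state,eyes
from h import *
s=read_state();print(s['t'],s['position'],s['force'])
for a in(.56,.575,.59):print(a,rel(s,a,.011,.022,a,lat=.002))
c=eyes.camera('top');cv2.imwrite('pics/t2.png',cv2.resize(c['frame'][150:250,150:350],None,fx=4,fy=4,interpolation=cv2.INTER_CUBIC))
for a in(.5,.56,.59):print(a,((proj(c,[pose(a,0,0,0,.172)[0],pose(a,0,0,0,-.172)[0]])-[150,150])*4).round().tolist())
```

```text
4.725 [0.57397581 0.08306473 0.22123596] [ 3.07933026 -0.12642685  7.65834342]
0.56 ([-0.0065, -0.0011, -0.0176], [0.001, -0.021, -0.002])
0.575 ([-0.009, -0.0014, -0.0191], [0.002, -0.036, -0.002])
0.59 ([-0.0116, -0.0017, -0.0206], [0.004, -0.051, -0.002])
0.5 [[130.0, 259.0], [658.0, 215.0]]
0.56 [[134.0, 277.0], [660.0, 234.0]]
0.59 [[136.0, 286.0], [660.0, 243.0]]
```

View pics/t2.png

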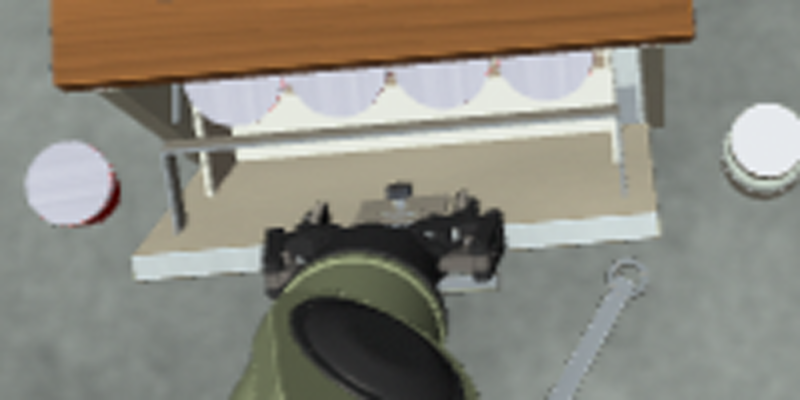

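The front's back edge runs (132,256)–(657,213), so it stands at about 0.495 rad, right at the catch, and the arm is yielding a little. I'll push further along the panel normal.

Request:
arm_command(targets=[{"offset":[-0.005,-0.0005,-0.003],"angular":[0,0,0]},{"offset":[-0.01,-0.001,-0.006],"angular":[0,0,0]},{"offset":[-0.014,-0.0015,-0.009],"angular":[0,0,0]},{"offset":[-0.018,-0.002,-0.011],"angular":[0,0,0]},{"offset":[-0.018,-0.002,-0.011],"angular":[0,0,0]}])

```text
t: 5.4
position: [0.5583, 0.0805, 0.2169]
eef_rot: [[0.861, 0.113, 0.496], [0.097, -0.994, 0.057], [0.499, -0.0, -0.867]]
force: [1.1, 0.7, 1.7]
gripper_width: 0.0852
grasp_force: 1.0
```

```bash
cat > fa.py <<'E'
# front angle from the outermost panel top edge in the top view (columns clear of the gripper)
from cell import eyes
from h import *
from scipy.optimize import brentq
def edge():
    c=eyes.camera('top');g=cv2.cvtColor(c['frame'],cv2.COLOR_BGR2GRAY).astype(float);out=[]
    for col in list(range(188,206,3))+list(range(288,308,3)):
        # strongest step from beige back face to bright edge
        g1=np.diff(g[185:225,col]);r=int(np.argmax(g1))+185.5
        def e(a):
            p=proj(c,[pose(a,0,0,0,.172)[0],pose(a,0,0,0,-.172)[0]])
            t=(col-p[0,0])/(p[1,0]-p[0,0]);return p[0,1]+t*(p[1,1]-p[0,1])-r
        try: out.append(brentq(e,.1,.75))
        except ValueError: pass
    return c,np.array(out)
E
python3 - <<'E'
from cell import read_state
from fa import *
s=read_state();print(s['t'],s['position'],s['force'])
c,o=edge();print(o.round(3),np.median(o))
print(rel(s,.56,.011,.022,.56,lat=.002))
E
```

```text
5.4 [0.55834073 0.08050182 0.21686712] [1.05983004 0.68841301 1.73026814]
[0.467 0.162 0.561 0.463 0.252 0.209 0.557 0.56  0.563 0.554 0.557 0.56
 0.657] 0.5567531229321738
([0.0092, 0.0015, -0.0133], [0.004, -0.037, -0.003])
```

Run:
```python
from cell import read_state
s=read_state();print(s['qpos'].round(3) if hasattr(s['qpos'],'round') else s['qpos'],s['joint_vel'],s['joint_torque'],s['force'],s['ft_torque'],s['grasp_force'])
```

```text
[-0.238  0.305 -0.073  2.208  0.797  0.162 -2.52 ] [-0.0029147   0.00316187  0.00313663 -0.00130503  0.00164048  0.0001094
 -0.00195122] [  0.08375307 -60.87738991   0.92573985 -26.7284292    0.37406878
  -1.25483908   0.07842215] [0.58353909 0.28223791 2.4192655 ] [0.05867758 0.18206473 0.00334313] 0.9163590241223574
```

Request:
arm_command(targets=[{"offset":[0,0,0],"angular":[0,0,0]}])

```text
t: 5.58
position: [0.5585, 0.0806, 0.2168]
eef_rot: [[0.861, 0.113, 0.496], [0.098, -0.994, 0.057], [0.499, -0.0, -0.867]]
force: [0.4, 0.3, 2.8]
gripper_width: 0.0857
grasp_force: 1.1
```

Run:
```python
from cell import read_state
from h import *
s=read_state()
for a in((.557,.026,.0,.36),(.557,.03,-.04,.36)):
    p=pose(*a,lat=.002)[0];print(rel(s,*a,lat=.002),p,p-[.5493,.0799,.1921])
```

```text
([0.0106, 0.0016, 0.0137], [-0.018, 0.162, -0.003]) [0.56911868 0.08214336 0.23049056] [0.01981868 0.00224336 0.03839056]
([-0.007, -0.0004, 0.0498], [-0.018, 0.162, -0.003]) [0.55147566 0.08019476 0.26655892] [0.00217566 0.00029476 0.07445892]
```

Request:
arm_command(targets=[{"offset":[0.008,0.001,0.013],"angular":[-0.006,0.05,0]},{"offset":[0.015,0.002,0.026],"angular":[-0.011,0.1,0]},{"offset":[0.015,0.002,0.026],"angular":[-0.016,0.15,0]},{"offset":[0.015,0.002,0.026],"angular":[-0.02,0.18,0]},{"offset":[0.015,0.002,0.026],"angular":[-0.02,0.18,0]}])

```text
t: 6.2
position: [0.5734, 0.0824, 0.2423]
eef_rot: [[0.937, 0.113, 0.332], [0.106, -0.994, 0.038], [0.334, -0.001, -0.943]]
force: [0.3, 0.8, 0.7]
gripper_width: 0.0854
grasp_force: 0.0
```

Run:
```python
from cell import read_state
from fa import *
s=read_state();print(s['t'],s['position'],s['force'],np.round(s['qpos'],3))
c,o=edge();print(o.round(3))
print(rel(s,.557,.026,.0,.36,lat=.002),rel(s,.557,.026,-.05,.36,lat=.002))
```

```text
6.2 [0.57343274 0.08236324 0.24232292] [0.28131911 0.79727546 0.73067821] [ 0.098  0.349 -0.463  1.99   0.438  0.539 -2.117]
[0.467 0.162 0.189 0.203 0.182 0.209 0.557 0.56  0.55  0.554 0.557 0.56
 0.657]
([-0.0043, -0.0002, -0.0118], [0.001, -0.019, -0.003]) ([-0.0306, -0.0031, 0.0306], [0.001, -0.019, -0.003])
```

Request:
arm_command(targets=[{"offset":[0,0,0.004],"angular":[0,0,0]},{"offset":[0,0,0.004],"angular":[0,0,0]},{"offset":[0,0,0.004],"angular":[0,0,0]},{"offset":[0,0,0.004],"angular":[0,0,0]},{"offset":[0,0,0.004],"angular":[0,0,0]}])

```text
t: 6.88
position: [0.5734, 0.0826, 0.2466]
eef_rot: [[0.936, 0.113, 0.332], [0.107, -0.994, 0.038], [0.335, -0.001, -0.942]]
force: [-0.2, 0.1, 0.5]
gripper_width: 0.0852
grasp_force: 0.0
```

Run:
```python
from cell import read_state
from fa import *
s=read_state();print(s['t'],s['position'],s['force'],np.round(s['eef_rot'],3).tolist())
f=eyes.camera('wrist');cv2.imwrite('pics/w2.png',f['frame'])
for a in(.5,.557,.59):print(a,proj(f,[pose(a,.0165,.042,0)[0],pose(a,.02,.034,0)[0],pose(a,0,0,0,.1)[0],pose(a,0,0,0,-.1)[0]]).round(1).tolist())
print(rel(s,.557,.02,.04,.36,lat=.002))
```

```text
6.875 [0.57335184 0.08260294 0.24658511] [-0.16174122  0.10156089  0.51698015] [[0.936, 0.113, 0.332], [0.107, -0.994, 0.038], [0.335, -0.001, -0.942]]
0.5 [[321.6, 236.0], [321.8, 238.9], [114.3, 312.8], [530.1, 314.3]]
0.557 [[321.4, 251.4], [321.6, 255.7], [121.4, 330.7], [522.4, 332.1]]
0.59 [[321.3, 259.7], [321.5, 264.9], [125.6, 339.9], [517.9, 341.2]]
([0.0117, 0.0013, -0.0532], [0.002, -0.019, -0.004])
```

View pics/w2.png

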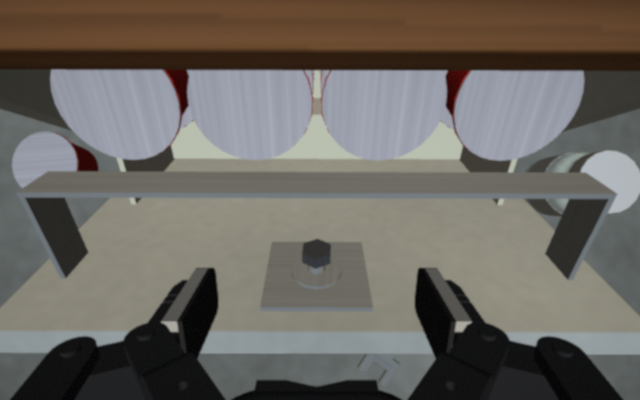

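The wrist view shows the front at rest on its catch, with its edge at row 332 as predicted for 0.557 rad. The bolt head at (316,253) sits midway between the pads at columns 217 and 417. I'll descend and close.

Request:
arm_command(targets=[{"offset":[0.003,0,-0.013],"angular":[0,0,-0.002]},{"offset":[0.006,0.001,-0.026],"angular":[0,-0.01,-0.004]},{"offset":[0.009,0.001,-0.04],"angular":[0.002,-0.019,-0.004]},{"offset":[0.0125,0.001,-0.053],"angular":[0.002,-0.019,-0.004]},{"offset":[0.0125,0.001,-0.053],"angular":[0.002,-0.019,-0.004]}])

```text
t: 7.55
position: [0.5856, 0.0837, 0.1923]
eef_rot: [[0.931, 0.11, 0.348], [0.103, -0.994, 0.039], [0.351, -0.0, -0.937]]
force: [-0.8, 0.6, -0.6]
gripper_width: 0.0854
grasp_force: 0.0
```

Run:
```python
from cell import read_state
from fa import *
s=read_state();print(s['t'],s['position'],s['force'],np.round(s['qpos'],3))
f=eyes.camera('wrist');cv2.imwrite('pics/w3.png',f['frame'])
print(proj(f,[pose(.557,.02,.042,0,.002)[0],s['position']]))
print(rel(s,.557,.021,.04,.36,lat=.002))
```

```text
7.55 [0.58557922 0.08365935 0.19227043] [-0.78825947  0.57643583 -0.61295897] [ 0.017  0.429 -0.369  2.026  0.561  0.412 -2.239]
[[317.99488645 291.95186082]
 [318.72993804 293.71126153]]
([0.0003, 0.0003, 0.0016], [-0.0, -0.002, 0.0])
```

View pics/w3.png

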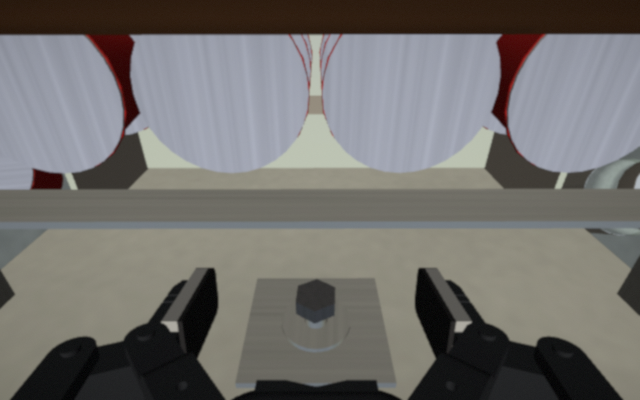

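The head is centred at (316,300) between pads whose midline is at column 317, with its flats facing left and right. Closing now.

Request:
arm_command(targets=[{"offset":[0,0,0.001],"angular":[0,0,0]},{"offset":[0,0,0.001],"angular":[0,0,0]},{"offset":[0,0,0.001],"angular":[0,0,0]},{"offset":[0,0,0.001],"angular":[0,0,0]},{"offset":[0,0,0.001],"angular":[0,0,0]},{"offset":[0,0,0.001],"angular":[0,0,0]},{"offset":[0,0,0.001],"angular":[0,0,0]},{"offset":[0,0,0.001],"angular":[0,0,0]},{"offset":[0,0,0.001],"angular":[0,0,0]},{"offset":[0,0,0.001],"angular":[0,0,0]}], hand=1)

```text
t: 8.85
position: [0.5859, 0.084, 0.195]
eef_rot: [[0.93, 0.11, 0.351], [0.102, -0.994, 0.039], [0.353, -0.001, -0.936]]
force: [-3.2, 0.6, 5.3]
gripper_width: 0.0137
grasp_force: 58.4
```

Run:
```python
from cell import read_state
from fa import *
s=read_state();print(s['t'],s['position'],s['force'],s['gripper_width'],s['grasp_force'],s['joint_vel'])
c,o=edge();print(o.round(3))
a=eyes.camera('wrist')['frame'][150:400,160:480];b=c['frame'][150:250,170:330]
cv2.imwrite('pics/f.png',np.vstack([cv2.resize(a,(640,250)),cv2.resize(b,(640,340),interpolation=cv2.INTER_CUBIC)]))
```

```text
8.85 [0.58590233 0.08395034 0.19500653] [-3.20413043  0.58365175  5.34045878] 0.013705643814270377 58.37015297496691 [ 2.71760492e-05 -1.62451571e-03 -8.52363210e-04 -7.08281978e-04
  1.08078395e-03  8.74383105e-04 -4.11171450e-05]
[0.554 0.557 0.189 0.203 0.182 0.209 0.557 0.56  0.55  0.554 0.557 0.56
 0.657]
```

View pics/f.png

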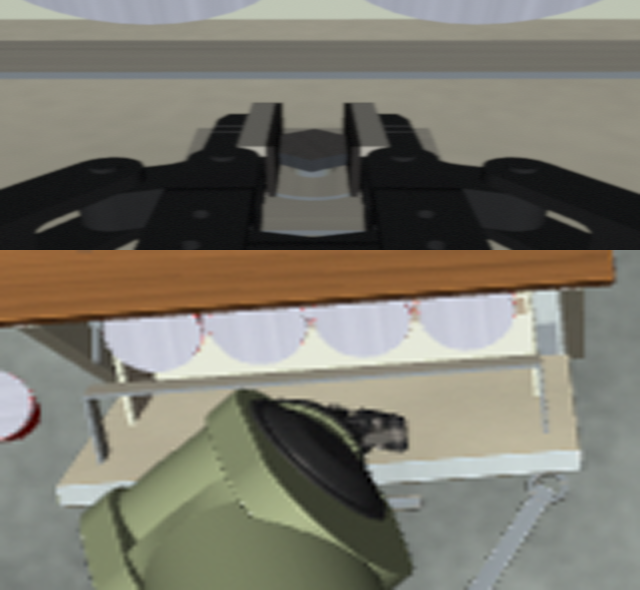

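The head is held squarely between the pads at 58 N, the arm is at rest, and the front still reads about 0.557 rad on its catch. Handing in.

```bash
python3 -c "
from cell import job;print(job.sign_off())"
```

```text
the job is handed in; nothing more can be done
None
```

I handed the job in at about 9 s. The front is held on its catch at about 0.557 rad, and the bolt head is gripped squarely between the pads at 58 N. In the camera views the pull looks level and nothing else has been touched; the hand-in gave no verdict.

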